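# Find the rocking pot lid and seat it

## Robot

A 7-joint arm with a two-finger parallel gripper is mounted at the origin on the work surface. World frame = base frame: x ahead of the robot, y to its left, z up, the work surface at z = 0. Lengths are in m, angles in rad, forces in N, time in s.
With the tool pointing down it reaches from about 0.4 to 0.85 m from the base axis. Payload 10.4 kg.
Tool frame: the origin (TCP) lies between the finger pads; the fingertips stand 19 mm ahead of it and the grasp point (between the pads) is the TCP (manip.tip_reach is the z of the fingertips in the tool frame, in m); z points along the fingers, y is the direction in which the jaws open and shut (so a half turn about z gives the same grasp; the last joint's range is limited). The gripper opens to 85 mm and grips with 20 to 120 N. Pads are 22 mm wide; open, the fingers measure 114 mm over their backs; the gripper's body (76 mm by 85 mm) begins 54 mm behind the grasp point. The pads swing forward as they close: fully open they stand 13 mm farther back than shut.
Start: joints at [-1.17, 0.332, -0.065, 1.46, 0.022, 1.35, -0.088], TCP at [0.257, 0.57, 0.25] pointing down, gripper open.
Joint ranges: [-2.6, 2.6], [-0.5, 2.12], [-1.47, 1.34], [0.16, 2.42], [-1.27, 4.41], [0.06, 2.06], [-2.6, 2.6]. Speed limits (rad/s): [2.22, 2.22, 2.79, 2.79, 3.14, 3.14, 3.14].

## Interface

Orientations are given as a unit quaternion [x, y, z, w].
In Python, from workcell import sensors, cams, manip gives the robot as it stands.
- The arm moves only by the shell command python3 -m jog 'ROWS' [FORCE]. ROWS is JSON, a list of rows, each a list of 3 entries, a list of its own where there are three numbers: the shift along the world's x, y, z in m, then the turn, a rotation vector about the world's x, y, z in rad, then the opening in per cent of the stroke, from 0 (shut) to 100 (fully open). In form: [[[dx, dy, dz], [wx, wy, wz], grip], ...]. A call has 1 to 5 rows; each row shifts and turns the pose as measured when the row begins; what a row does not reach is not made up. A row lasts 1/8 s, in which the tool goes at most 62.5 mm and 10.7 degrees, less where a joint would pass 70% of its speed; a pose out of reach is approached as far as the arm can. A call with a gripper value outside its range is refused whole. The fingers move at their own pace and stop on an object; FORCE is the grip in N (left out, the last holds). Time passes only in rows, so rows that do not move let the fingers close. It gives the time, the measured TCP pose, the force and the opening at its end, in the units of the state.
- sensors.get_obs(): the state, without advancing time (a new reading comes with each control period).
- cams.camera(name): name is "scene" or "top" or "wrist"; returns (picture, depth): 384x512x3 uint8, red, green, blue; 384x512 float32, m along the optical axis (not along the pixel's ray), 0 where there is no reading.
- cams.camera_model(name): a dict with "intrinsics" (3x3 intrinsics, pixels), "k1" (the pictures are not rectified: a ray, as slopes to the right and down, at radius r is drawn at 1 + k1 r^2 times it, then the intrinsics apply), "view" (4x4, takes a point from world to camera coordinates). Camera axes: x right, y down, z forward; pixel columns grow to the right and rows downward; lengths in m; the calibration is good to about 2 mm. A picture is of the moment at which its call begins: read the wrist's pose just before it. camera_model takes no time and is no camera call; for the wrist camera it gives the pose at the moment of the call.
- manip.hand_in(): hands the job in, once; it reports no verdict.
The state is a dict: "clock": time; "joint_pos": joint angles; "joint_velocities": joint speeds; "tau": joint torques, N m; "position": TCP position; "ee_rot": TCP orientation; "ft_force": force on the tool from outside, world axes, zero at the start; "torque": the same for the moment, N m; "grip_width": opening from 0.0 (shut) to 1.0 (fully open).
Only numpy, scipy, OpenCV 4.12 (cv2) and the standard library are available. Lean on these libraries where they do the work, as an engineer would, in place of code of your own. Each camera call takes 0.05 s, during which the arm holds its last target.

## Task

One of the four camp pots in the green crate has a lid that rocks: with closed fingers, press the lids one at a time partway out from the knob until you feel or see one tip, then press that lid down on its knob until it sits fully home and level on its pot. Only press: do not lift or shift any lid, and leave the mug, the bottle and the knife alone.

Things in the scene. Friction and masses are not known exactly. Their poses are not given: they have to be found in the camera images.
- lid_a: Near right of four identical loose aluminium pot lids (any may rock), two by two, 122 mm between centres. Round flat plate 111 mm across, 110 g, 18 mm skirt over the pot, black knob in the middle, 26 mm across, flat top 14 mm above the plate. Origin: centre of the plate's flat top, 104 mm above the table at the start for all four; z up.
- lid_b: Near left lid. One of four identical lids (see lid_a). Origin: centre of its flat top, z up. A lid that sits right rests on a rim of 100 mm diameter and does not give when pressed anywhere inside it; pressing the outermost 6 mm would tip any lid.
- lid_c: Far right lid. One of four identical lids (see lid_a). Origin: centre of its flat top, z up. The rocking lid rests level on a 30 mm wide stack in the middle of its pot: pressed with 1 N or more 40 mm from its centre it tips about 0.13 rad (3 mm down under the finger, far edge 9 mm up) and falls back level when let go.
- lid_d: Far left lid. One of four identical lids (see lid_a). Origin: centre of its flat top, z up. Seating: pressed on its knob, the rocking lid resists up to about 11 N, then slides down 5 mm with the stack until it meets its rim, and stays there: flat top 99 mm above the table, a little lower than the others, as that pot is lower.
- crate: Green open plastic crate, 258 x 258 x 65 mm high, that stands firmly on the table and holds four camp pots firmly (102 mm across, their tops under the lids). Origin: centre of its underside, on the table; the lids' centres lie at +-61 mm along its x and y.
- mug: White mug, 80 mm across, 85 mm high, standing loose beside the crate; to be left alone. Origin: centre of its underside.
- flask: Blue drink bottle with black cap, 68 mm across, 150 mm high, standing loose beside the crate; to be left alone. Origin: centre of its underside.
- knife: Folded red pocket knife, 95 x 26 x 18 mm, lying loose beside the crate; to be left alone. Origin: centre of its underside.
Not all that is in view belongs to the job. Leave any purple or yellow look-alike of the lid_d alone. Leave any turquoise or yellow look-alike of the lid_a alone.

How it is judged:
On the way, in this order (a step that is already met when the one before it is completed fails the run):
1. the rocking lid has been pressed off its middle and seen to tip (more than 0.06 rad) (angle between any of lid_a, lid_b, lid_c, lid_d's own z axis and vertical above 0.06 rad), for 0.1 s.
2. the rocking lid is pressed down home and level on its pot (((height (world z) of lid_a below 0.1008 m and angle between lid_a's own z axis and vertical below 0.025 rad) or (height (world z) of lid_b below 0.1008 m and angle between lid_b's own z axis and vertical below 0.025 rad) or (height (world z) of lid_c below 0.1008 m and angle between lid_c's own z axis and vertical below 0.025 rad) or (height (world z) of lid_d below 0.1008 m and angle between lid_d's own z axis and vertical below 0.025 rad))), for 0.2 s.
At the end, for the whole second after the job is handed in: The lid that rocked is down on its pot's rim (its top below 100.8 mm above the table, from 104 mm) and every lid is level within 0.025 rad, at rest and within 12 mm of where it started; the mug, bottle and knife are within 20 mm of where they stood (((height (world z) of lid_a below 0.1008 m and angle between lid_a's own z axis and vertical below 0.025 rad) or (height (world z) of lid_b below 0.1008 m and angle between lid_b's own z axis and vertical below 0.025 rad) or (height (world z) of lid_c below 0.1008 m and angle between lid_c's own z axis and vertical below 0.025 rad) or (height (world z) of lid_d below 0.1008 m and angle between lid_d's own z axis and vertical below 0.025 rad)) and angle between each of lid_a, lid_b, lid_c, lid_d's own z axis and vertical below 0.025 rad and distance of each of lid_a, lid_b, lid_c, lid_d from where it was at the start of the episode below 0.012 m and linear speed of each of lid_a, lid_b, lid_c, lid_d below 0.02 m/s and distance of each of mug, flask, knife from where it was at the start of the episode below 0.02 m); the robot touches nothing.
It fails at once if a lid is lifted (its centre more than 9 mm up) (height (world z) of any of lid_a, lid_b, lid_c, lid_d above 0.113 m).
It fails at once if a lid is shifted off its pot (more than 15 mm) or tipped up (more than 0.35 rad) (distance of any of lid_a, lid_b, lid_c, lid_d from where it was at the start of the episode above 0.015 m or angle between any of lid_a, lid_b, lid_c, lid_d's own z axis and vertical above 0.35 rad).
It fails at once if the mug, bottle or knife is pushed more than 20 mm or lifted (distance of any of mug, flask, knife from where it was at the start of the episode above 0.02 m).
It also fails if it takes over 45 s, if anything falls off the work surface, if the arm or the gripper's body presses on something with over 40 N, if the wrist force passes 120 N, or if a joint passes its speed limit or range.

## Working session

There is one attempt and no reset: what is moved stays moved. The work goes in short steps, Python scripts to look and compute and a shell command to move; the robot and the scene stay as the last step left them, time stands still between calls to the robot, and variables do not carry over. Pictures are saved under pics/ and viewed, and the job is handed in when it is done.

```bash
ls; mkdir -p pics; python3 - <<'E'
from workcell import sensors,cams,manip
import cv2,numpy as np
o=sensors.get_obs();print(o, manip.tip_reach)
for n in["top","scene"]:
    p,d=cams.camera(n);cv2.imwrite(f"pics/{n}0.png",p[:,:,::-1]);np.save(f"{n}_d.npy",d);np.save(f"{n}_p.npy",p)
    print(cams.camera_model(n))
E
```

```text
pics
{'clock': 0.0, 'joint_pos': array([-1.16959239,  0.33286703, -0.06467898,  1.46097989,  0.02159021,
        1.34991044, -0.08850327]), 'joint_velocities': array([ 0.0010056 , -0.00161755,  0.0008198 ,  0.00127985,  0.00095026,
       -0.00038123,  0.00130797]), 'tau': array([ 2.40266927e-04, -6.25453734e+01,  4.92477464e-02, -3.91617036e+01,
        1.62456266e-02,  9.87222214e-03,  2.71384238e-05]), 'position': array([0.25688122, 0.56936477, 0.24950047]), 'ee_rot': array([ 2.10321357e-01,  9.77632030e-01, -7.24780279e-04, -1.21310990e-04]), 'ft_force': array([-0.48967593, -0.16006379,  0.46392288]), 'torque': array([-0.05395542,  0.01147108,  0.02008128]), 'grip_width': 0.999250975993864} 0.019
{'intrinsics': array([[387.35073139,   0.        , 262.78007997],
       [  0.        , 387.35073139, 195.20579834],
       [  0.        ,   0.        ,   1.        ]]), 'k1': -0.05331810698723554, 'view': array([[ 0.05936194, -0.99823486, -0.00182291,  0.01017516],
       [-0.97413509, -0.05752976, -0.21852037,  0.57023408],
       [ 0.21802978,  0.01474756, -0.97583068,  0.96217933],
       [ 0.        ,  0.        ,  0.        ,  1.        ]])}
{'intrinsics': array([[421.64820782,   0.        , 254.55851142],
       [  0.        , 421.64820782, 192.73148107],
       [  0.        ,   0.        ,   1.        ]]), 'k1': 0.005886875036457471, 'view': array([[ 0.66751089,  0.74443633, -0.01561311, -0.35726879],
       [ 0.54733179, -0.50477459, -0.66755564, -0.23265591],
       [-0.50483377,  0.4370551 , -0.7443962 ,  1.50480882],
       [ 0.        ,  0.        ,  0.        ,  1.        ]])}
```

View pics/top0.png

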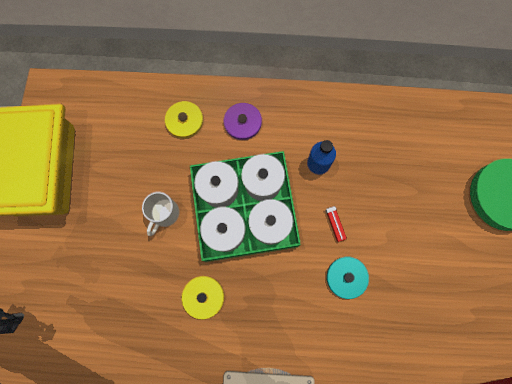

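View pics/scene0.png

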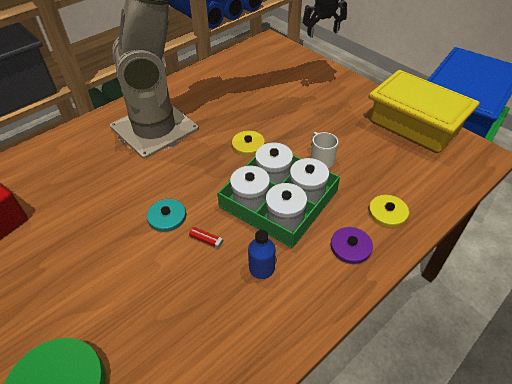

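The top view has +x up and +y left. The four white lids have knobs near (215,181), (263,174), (222,228) and (271,220). The mug is left at (157,208), the bottle at (322,156) and the knife at (336,224). Next I measure the plate discs and knobs.

```bash
cat > h.py <<'E'
import numpy as np,cv2
from workcell import cams
def ray(n,uv,m=None):
    m=m or cams.camera_model(n);K=m["intrinsics"];k=m["k1"]
    D=np.array([k,0,0,0,0.]);xy=cv2.undistortPoints(np.array([[uv]],float),K,D)[0,0]
    R=m["view"][:3,:3];t=m["view"][:3,3]
    return -R.T@t, R.T@np.array([xy[0],xy[1],1.])
def onz(n,uv,z):
    c,d=ray(n,uv);return c+d*(z-c[2])/d[2]
def proj(n,P):
    m=cams.camera_model(n);R=m["view"][:3,:3];t=m["view"][:3,3]
    return cv2.projectPoints(np.array([P],float),cv2.Rodrigues(R)[0],t,m["intrinsics"],np.array([m["k1"],0,0,0,0.]))[0][0,0]
E
python3 - <<'E'
from h import *
for n in ["top","scene"]:
    p=np.load(n+"_p.npy");dep=np.load(n+"_d.npy")
    seeds={"top":[(215,181),(263,174),(222,228),(271,220)],"scene":[(250,177),(286,195),(274,153),(310,173)]}[n]
    g=p.max(2)
    for s in seeds:
        m=((g<60)*255).astype('uint8'); 
        w=np.zeros_like(m);cv2.circle(w,s,11,255,-1);m&=w
        ys,xs=np.nonzero(m);c=(xs.mean(),ys.mean())
        k=onz(n,c,0.115 if n=="scene" else .116)
        print(n,s,"knob px",np.round(c,1),len(xs),"xy",np.round(k,4))
        # white plate
        hsv=cv2.cvtColor(p,cv2.COLOR_RGB2HSV)
        if n=="top":
            wm=((p.min(2)>215)*255).astype('uint8');w[:]=0;cv2.circle(w,s,28,255,-1);wm&=w
            cs=cv2.findContours(wm,0,cv2.CHAIN_APPROX_NONE)[0];cc=max(cs,key=cv2.contourArea)
            P=np.array([onz(n,tuple(q[0]),.104)[:2] for q in cc],np.float32)
            (cx,cy),r=cv2.minEnclosingCircle(P);print("  plate circ",round(cx,4),round(cy,4),"dia",2*r)
        u,v=s[0]+(12 if n=='top' else 0),s[1]+(0 if n=='top' else 8)
        c0,d0=ray(n,(u,v));print("  depth z",(c0+d0*dep[v,u])[2])
E
```

```text
top (215, 181) knob px [215.2 180.2] 62 xy [0.5885 0.1657 0.116 ]
  plate circ 0.5168 0.1614 dia 0.00019999999494757503
  depth z 0.10534035845558354
top (263, 174) knob px [262.7 173.1] 56 xy [0.6142 0.0466 0.116 ]
  plate circ 0.5483 0.0218 dia 0.00019999999494757503
  depth z 0.10519600696525067
top (222, 228) knob px [221.8 227.5] 58 xy [0.4694 0.1391 0.116 ]
  plate circ 0.4213 0.1185 dia 0.00019999999494757503
  depth z 0.1017211230727556
top (271, 220) knob px [271.2 220.1] 22 xy [0.495  0.0185 0.116 ]
  plate circ 0.4453 0.0062 dia 0.00019999999494757503
  depth z 0.103403726266172
scene (250, 177) knob px [249.5 176.3] 55 xy [0.4976 0.017  0.115 ]
  depth z 0.10569806164603457
scene (286, 195) knob px [286.  194.9] 65 xy [0.6157 0.0432 0.115 ]
  depth z 0.10565914211738059
scene (274, 153) knob px [273.6 151.9] 50 xy [0.4708 0.1355 0.115 ]
  depth z 0.10338037410391832
scene (310, 173) knob px [309.4 168.4] 55 xy [0.5893 0.1624 0.115 ]
  depth z 0.10554291870001975
```

Both views agree within about 3 mm, spacing is 122 mm and plate heights are about 0.104 m. The centres are a(.496,.018), b(.470,.137), c(.615,.045) and d(.589,.164). I'll press 35 mm out along the tool's x axis, so no turn is needed, starting with d at (.557,.178).

```bash
python3 -m jog '[[[0.036,-0.048,0],[0,0,0],0],[[0.036,-0.048,0],[0,0,0],0],[[0.036,-0.048,0],[0,0,0],0],[[0.036,-0.048,0],[0,0,0],0],[[0.036,-0.048,0],[0,0,0],0]]' 30
python3 -m jog '[[[0.036,-0.048,0],[0,0,0],0],[[0.03,-0.03,0],[0,0,0],0],[[0.02,-0.02,0],[0,0,0],0],[[0,0,0],[0,0,0],0]]'
```

```text
clock: 0.72
position: [0.4361, 0.325, 0.247]
ee_rot: [0.205, 0.979, -0.002, -0.002]
ft_force: [0.6, 1.2, 0.5]
grip_width: 0.007
clock: 1.23
position: [0.5265, 0.2172, 0.2461]
ee_rot: [0.21, 0.978, -0.003, -0.002]
ft_force: [-1.3, -0.1, -0.2]
grip_width: -0.0
```

```bash
python3 -m jog '[[[0.030,-0.039,-0.03],[0,0,0],0],[[0,0,-0.04],[0,0,0],0],[[0,0,-0.032],[0,0,0],0],[[0,0,0],[0,0,0],0]]'
python3 - <<'E'
from h import *
from workcell import sensors
print(sensors.get_obs()["position"],sensors.get_obs()["ft_force"])
m=cams.camera_model("wrist");p,d=cams.camera("wrist");cv2.imwrite("pics/w1.png",p[:,:,::-1])
p,d=cams.camera("top");cv2.imwrite("pics/t1.png",p[:,:,::-1])
E
```

```text
clock: 1.72
position: [0.5549, 0.1811, 0.1412]
ee_rot: [0.208, 0.978, -0.002, -0.003]
ft_force: [-0.2, 0.6, 0.6]
grip_width: -0.003
[0.55492917 0.18109645 0.14115317] [-0.18642092  0.61012343  0.58391226]
```

View pics/w1.png

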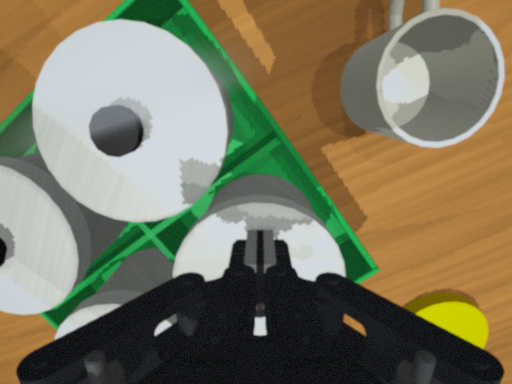

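View pics/t1.png

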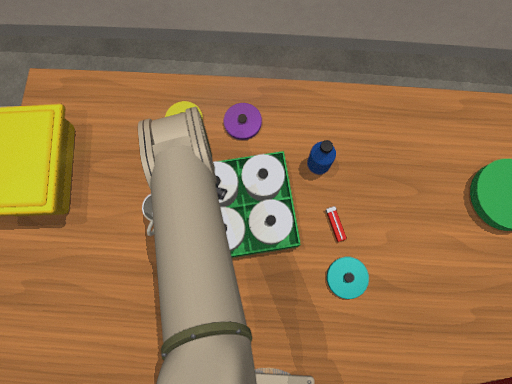

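The wrist view shows the closed fingertip (260,235) over lid d's outer area. The full lid b is at upper left (130,120), its knob at (116,131). I descend in small steps.

```bash
python3 -m jog '[[[0.004,-0.003,-0.010],[0,0,0],0],[[0,0,-0.004],[0,0,0],0],[[0,0,0],[0,0,0],0]]'
python3 -m jog '[[[0,0,-0.002],[0,0,0],0],[[0,0,-0.002],[0,0,0],0]]'
```

```text
clock: 2.2
position: [0.5622, 0.1802, 0.1325]
ee_rot: [0.207, 0.978, 0.001, 0.001]
ft_force: [0.0, 0.1, -0.9]
grip_width: 0.001
clock: 2.45
position: [0.5625, 0.1803, 0.1289]
ee_rot: [0.207, 0.978, 0.001, 0.002]
ft_force: [-0.3, 1.6, 0.7]
grip_width: 0.002
```

```bash
for i in 1; do python3 -m jog '[[[0,0,-0.003],[0,0,0],0],[[0,0,-0.001],[0,0,0],0]]'; done
python3 -m jog '[[[0,0,-0.002],[0,0,0],0]]'
python3 -m jog '[[[0,0,-0.002],[0,0,0],0]]'
```

```text
clock: 2.7
position: [0.5624, 0.1803, 0.1246]
ee_rot: [0.207, 0.978, 0.001, 0.002]
ft_force: [-0.0, -0.2, -0.2]
grip_width: 0.001
clock: 2.82
position: [0.5625, 0.1803, 0.1227]
ee_rot: [0.207, 0.978, 0.001, 0.002]
ft_force: [-2.8, -0.7, 13.2]
grip_width: 0.001
clock: 2.95
position: [0.5627, 0.1804, 0.1224]
ee_rot: [0.207, 0.978, 0.002, 0.002]
ft_force: [-11.4, -4.3, 28.2]
grip_width: -0.001
```

Lid d is firm: 28 N at tip height 0.1034 m with no give. Next is lid b.

```bash
python3 -m jog '[[[0,0,0.02],[0,0,0],0],[[0,0,0.02],[0,0,0],0],[[-0.05,-0.012,0],[0,0,0],0],[[-0.05,-0.011,0],[0,0,0],0],[[-0.02,-0.005,0],[0,0,0],0]]'
python3 -m jog '[[[0,0,-0.01],[0,0,0],0],[[0,0,0],[0,0,0],0]]'
```

```text
clock: 3.58
position: [0.4407, 0.1518, 0.1632]
ee_rot: [0.207, 0.978, 0.002, 0.002]
ft_force: [0.3, 0.3, 0.1]
grip_width: 0.001
clock: 3.82
position: [0.4406, 0.1519, 0.153]
ee_rot: [0.207, 0.978, 0.002, 0.003]
ft_force: [0.3, 0.6, -0.5]
grip_width: -0.0
```

Offset from b's centre is (-.029,+.015), about 33 mm, which is good.

```bash
python3 -m jog '[[[0,0,-0.014],[0,0,0],0],[[0,0,-0.012],[0,0,0],0],[[0,0,-0.001],[0,0,0],0]]'
python3 -m jog '[[[0,0,-0.002],[0,0,0],0]]'
python3 -m jog '[[[0,0,-0.002],[0,0,0],0]]'
```

```text
clock: 4.2
position: [0.4418, 0.152, 0.1232]
ee_rot: [0.207, 0.978, 0.002, 0.002]
ft_force: [0.3, 0.9, 0.1]
grip_width: 0.001
clock: 4.32
position: [0.4422, 0.1521, 0.1222]
ee_rot: [0.207, 0.978, 0.002, 0.002]
ft_force: [-12.8, -4.7, 40.1]
grip_width: -0.002
clock: 4.45
position: [0.4422, 0.1521, 0.1222]
ee_rot: [0.207, 0.978, 0.002, 0.002]
ft_force: [-16.1, -6.2, 36.2]
grip_width: -0.001
```

Lid b is firm too. Next is lid a, with smaller steps near contact.

```bash
python3 -m jog '[[[0,0,0.02],[0,0,0],0],[[0,0,0.02],[0,0,0],0],[[0.01,-0.05,0],[0,0,0],0],[[0.01,-0.05,0],[0,0,0],0],[[0.003,-0.019,0],[0,0,0],0]]'
python3 -m jog '[[[0,0,-0.02],[0,0,0],0],[[0,0,-0.012],[0,0,0],0],[[0,0,-0.003],[0,0,0],0]]'
```

```text
clock: 5.08
position: [0.467, 0.0318, 0.1653]
ee_rot: [0.205, 0.979, 0.003, 0.004]
ft_force: [0.1, 0.1, -0.2]
grip_width: 0.0
clock: 5.45
position: [0.4682, 0.03, 0.1303]
ee_rot: [0.207, 0.978, 0.003, 0.005]
ft_force: [-0.3, -0.6, 0.6]
grip_width: -0.001
```

```bash
python3 -m jog '[[[-0.002,0.001,-0.004],[0,0,0],0],[[0,0,-0.002],[0,0,0],0]]'
python3 -m jog '[[[0,0,-0.001],[0,0,0],0]]'
python3 -m jog '[[[0,0,-0.001],[0,0,0],0]]'
python3 -m jog '[[[0,0,-0.001],[0,0,0],0]]'
```

```text
clock: 5.7
position: [0.4663, 0.0318, 0.1244]
ee_rot: [0.206, 0.978, 0.003, 0.005]
ft_force: [-0.7, -0.7, -0.1]
grip_width: 0.003
clock: 5.82
position: [0.4665, 0.032, 0.1236]
ee_rot: [0.206, 0.978, 0.003, 0.005]
ft_force: [-0.1, -0.4, 0.1]
grip_width: -0.0
clock: 5.95
position: [0.4666, 0.0321, 0.1228]
ee_rot: [0.206, 0.979, 0.003, 0.005]
ft_force: [0.5, -1.2, 1.7]
grip_width: 0.001
clock: 6.08
position: [0.4666, 0.0322, 0.1219]
ee_rot: [0.206, 0.979, 0.003, 0.005]
ft_force: [-1.1, 1.0, 1.0]
grip_width: 0.001
```

Lid a gives with only about 1 N. A little further, then I look.

```bash
python3 -m jog '[[[0,0,-0.001],[0,0,0],0]]'
python3 -m jog '[[[0,0,-0.0005],[0,0,0],0]]'
python3 - <<'E'
from h import *
for n in ["wrist","scene"]:
    p,d=cams.camera(n);cv2.imwrite(f"pics/{n}2.png",p[:,:,::-1])
    if n=="scene":
        cv2.imwrite("pics/s2z.png",cv2.resize(p[120:250,190:360,::-1],None,fx=4,fy=4))
E
```

```text
clock: 6.2
position: [0.4664, 0.0323, 0.1209]
ee_rot: [0.206, 0.979, 0.003, 0.005]
ft_force: [-2.2, -0.2, 5.0]
grip_width: 0.0
clock: 6.32
position: [0.4665, 0.0324, 0.1207]
ee_rot: [0.206, 0.979, 0.004, 0.005]
ft_force: [-3.8, 0.7, 8.1]
grip_width: 0.002
```

View pics/s2z.png

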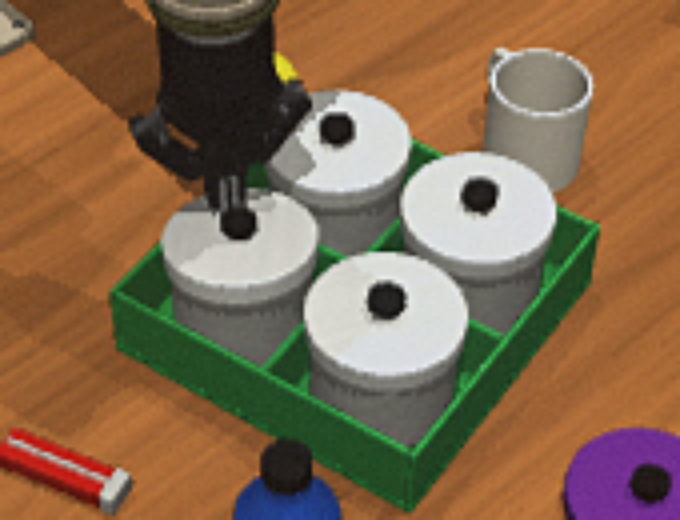

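View pics/wrist2.png

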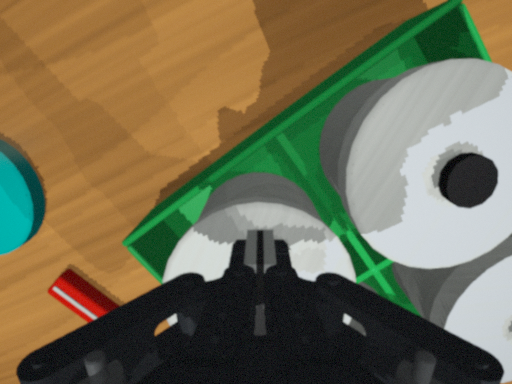

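The zoomed scene view shows the fingers on lid a (240,240). Its plate looks tipped, with more skirt showing and the plate squatter than its neighbours. I check with a plane fit on depth.

```bash
cat >> h.py <<'E'
C={'a':(.4963,.0182),'b':(.4697,.1372),'c':(.6153,.0448),'d':(.5887,.1638)}
def planes(n,p,d,zc=.104):
    m=cams.camera_model(n);v,u=np.mgrid[0:384,0:512]
    xy=cv2.undistortPoints(np.stack([u.ravel(),v.ravel()],1).astype(float)[:,None],m["intrinsics"],np.array([m["k1"],0,0,0,0.]))[:,0]
    P=np.c_[xy,np.ones(len(xy))]*d.reshape(-1,1);R=m["view"][:3,:3];t=m["view"][:3,3];W=(P-t)@R
    for k,c in C.items():
        r=np.hypot(W[:,0]-c[0],W[:,1]-c[1]);s=(r<.048)&(r>.017)&(abs(W[:,2]-zc)<.013)&(d.ravel()>0)&(p.min(2).ravel()>110)
        if s.sum()<30: print(k,"few");continue
        Q=W[s]-[c[0],c[1],0]
        for _ in range(4):
            f=np.linalg.lstsq(np.c_[Q[:,:2],np.ones(len(Q))],Q[:,2],rcond=None)[0]
            e=Q[:,2]-np.c_[Q[:,:2],np.ones(len(Q))]@f;Q=Q[abs(e)<2.5*e.std()+1e-4]
        print(n,k,len(Q),"tilt",np.round(f[:2],3),round(float(np.hypot(*f[:2])),3),"z",round(f[2],4))
E
python3 - <<'E'
from h import *
planes("scene",np.load("scene_p.npy"),np.load("scene_d.npy"))
print()
p,d=cams.camera("scene");planes("scene",p,d)
E
```

```text
scene a 551 tilt [-0.004  0.004] 0.006 z 0.1041
scene b 453 tilt [-0.005 -0.   ] 0.005 z 0.1041
scene c 617 tilt [ 0. -0.] 0.0 z 0.1041
scene d 517 tilt [-0. -0.] 0.0 z 0.1043

scene a 413 tilt [ 0.118 -0.065] 0.134 z 0.1057
scene b 400 tilt [ 0.008 -0.002] 0.008 z 0.1041
scene c 615 tilt [-0.002  0.002] 0.003 z 0.1042
scene d 517 tilt [-0.003  0.003] 0.004 z 0.1042
```

Tilt is 0.134 rad on lid a, and the other three are level. I lift straight off and move over a's knob.

```bash
python3 -m jog '[[[0,0,0.003],[0,0,0],0],[[0,0,0.006],[0,0,0],0],[[0,0,0.02],[0,0,0],0],[[0.015,-0.007,0.005],[0,0,0],0],[[0.0145,-0.007,0],[0,0,0],0]]'
python3 -m jog '[[[0,0,0],[0,0,0],0]]'
python3 - <<'E'
from h import *
p,d=cams.camera("scene");planes("scene",p,d)
cv2.imwrite("pics/s3z.png",cv2.resize(p[120:250,190:360,::-1],None,fx=4,fy=4))
E
```

```text
clock: 7.1
position: [0.4969, 0.0183, 0.1569]
ee_rot: [0.206, 0.979, 0.004, 0.006]
ft_force: [0.1, -0.6, -0.5]
grip_width: 0.001
clock: 7.22
position: [0.4975, 0.0176, 0.1567]
ee_rot: [0.206, 0.979, 0.004, 0.006]
ft_force: [-0.3, -0.1, -0.8]
grip_width: -0.004
scene a 485 tilt [ 0.002 -0.003] 0.003 z 0.1039
scene b 362 tilt [ 0.011 -0.   ] 0.011 z 0.104
scene c 620 tilt [ 0.002 -0.004] 0.004 z 0.1042
scene d 524 tilt [-0.002  0.   ] 0.002 z 0.1041
```

View pics/s3z.png

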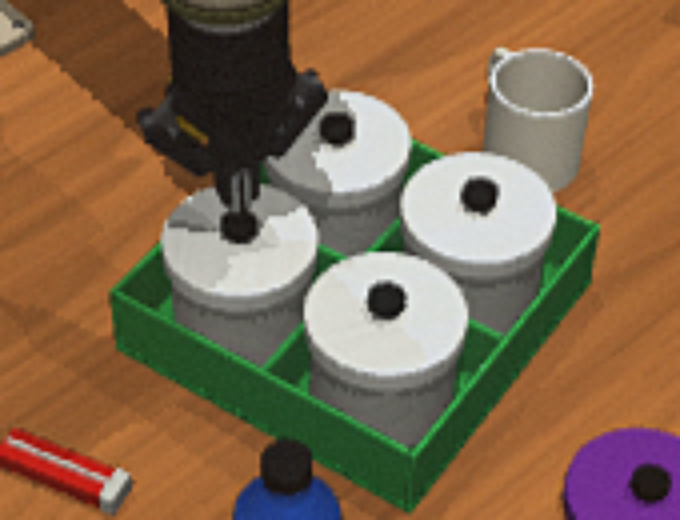

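Lid a is level again at 0.104, and the fingertips sit over its knob (240,225). Now I press down.

```bash
python3 -m jog '[[[-0.001,0,-0.012],[0,0,0],0],[[0,0,-0.005],[0,0,0],0]]'
python3 -m jog '[[[0,0,-0.0015],[0,0,0],0]]'
python3 -m jog '[[[0,0,-0.0015],[0,0,0],0]]'
python3 -m jog '[[[0,0,-0.0015],[0,0,0],0]]'
python3 -m jog '[[[0,0,-0.0015],[0,0,0],0]]'
```

```text
clock: 7.52
position: [0.495, 0.0183, 0.138]
ee_rot: [0.206, 0.979, 0.004, 0.005]
ft_force: [-0.2, 0.7, 0.6]
grip_width: -0.002
clock: 7.65
position: [0.4948, 0.0184, 0.1363]
ee_rot: [0.206, 0.979, 0.004, 0.005]
ft_force: [-1.1, -0.1, 10.2]
grip_width: 0.003
clock: 7.78
position: [0.4949, 0.0184, 0.1353]
ee_rot: [0.206, 0.979, 0.004, 0.005]
ft_force: [-4.2, -1.3, 10.8]
grip_width: -0.004
clock: 7.9
position: [0.495, 0.0184, 0.1344]
ee_rot: [0.206, 0.979, 0.004, 0.005]
ft_force: [-3.6, -1.5, 9.4]
grip_width: -0.001
clock: 8.02
position: [0.495, 0.0184, 0.1335]
ee_rot: [0.206, 0.979, 0.004, 0.005]
ft_force: [-4.1, -0.7, 9.6]
grip_width: 0.001
```

It is sliding down at about 10 N. Continue to the rim.

```bash
python3 -m jog '[[[0,0,-0.0015],[0,0,0],0],[[0,0,-0.0015],[0,0,0],0]]'
python3 -m jog '[[[0,0,-0.0015],[0,0,0],0]]'
python3 -m jog '[[[0,0,-0.0015],[0,0,0],0]]'
python3 -m jog '[[[0,0,-0.0015],[0,0,0],0]]'
```

```text
clock: 8.28
position: [0.495, 0.0184, 0.1318]
ee_rot: [0.206, 0.979, 0.004, 0.005]
ft_force: [-5.6, -1.7, 16.8]
grip_width: 0.002
clock: 8.4
position: [0.4951, 0.0184, 0.1317]
ee_rot: [0.206, 0.979, 0.005, 0.005]
ft_force: [-9.8, -2.2, 24.2]
grip_width: -0.0
clock: 8.52
position: [0.4951, 0.0184, 0.1317]
ee_rot: [0.206, 0.979, 0.005, 0.005]
ft_force: [-9.0, -1.5, 23.1]
grip_width: 0.003
clock: 8.65
position: [0.495, 0.0184, 0.1317]
ee_rot: [0.206, 0.979, 0.005, 0.005]
ft_force: [-8.4, -1.6, 21.2]
grip_width: -0.003
```

Firm stop 5 mm down. I lift away and check.

```bash
python3 -m jog '[[[0,0,0.003],[0,0,0],0],[[0,0,0.01],[0,0,0],0],[[0,0,0.04],[0,0,0],0],[[0,0,0.05],[0,0,0],0],[[0,0,0.05],[0,0,0],0]]'
python3 -m jog '[[[0,0,0.02],[0,0,0],0],[[0,0,0],[0,0,0],0]]'
python3 - <<'E'
from h import *
p,d=cams.camera("scene");planes("scene",p,d)
cv2.imwrite("pics/s4.png",p[:,:,::-1])
g=p.max(2)
for k,c in C.items():
    z=.110 if k=='a' else .115
    uv=proj("scene",[*c,z]);m=((g<60)*255).astype('uint8');w=np.zeros_like(m);cv2.circle(w,tuple(int(round(x)) for x in uv),11,255,-1);m&=w
    ys,xs=np.nonzero(m);print(k,np.round(onz("scene",(xs.mean(),ys.mean()),z),4))
E
```

```text
clock: 9.28
position: [0.4919, 0.0183, 0.2866]
ee_rot: [0.206, 0.979, 0.004, 0.002]
ft_force: [1.1, -0.1, 0.3]
grip_width: -0.0
clock: 9.52
position: [0.4931, 0.0185, 0.3116]
ee_rot: [0.206, 0.979, 0.005, 0.005]
ft_force: [0.4, 0.5, -0.5]
grip_width: -0.001
scene a 546 tilt [-0.002  0.003] 0.004 z 0.0991
scene b 468 tilt [-0.003 -0.001] 0.004 z 0.1042
scene c 621 tilt [-0.003 -0.002] 0.004 z 0.1042
scene d 513 tilt [0.001 0.004] 0.004 z 0.1043
a [0.4965 0.0176 0.11  ]
b [0.4708 0.1355 0.115 ]
c [0.6157 0.0432 0.115 ]
d [0.5892 0.1626 0.115 ]
```

View pics/s4.png

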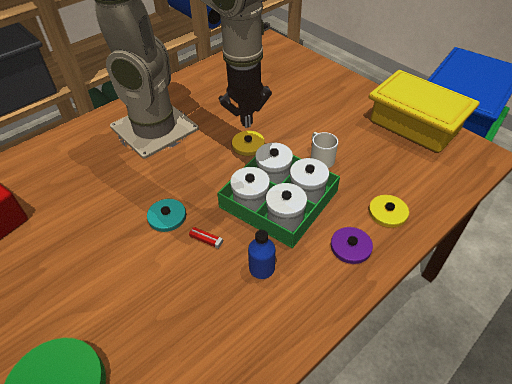

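The scene view shows the gripper clear at (245,110). Lid a (250,178) is level at 0.0991 m, the others are unchanged, and the mug, bottle and knife are at their starting pixels. I hand in.

```bash
python3 -c "
from workcell import manip
print(manip.hand_in())"
```

```text
the job is handed in; nothing more can be done
None
```

The rocking lid was lid_a, the near right one. It is now pressed home and level on its pot, and I have handed the job in; the hand-in gives no verdict.

- **Finding it:** I pressed lids d, b and a about 33 mm out from their knobs. Lids d and b stayed firm at 28 and 40 N. Lid a gave at about 1 N and tipped 0.134 rad, measured by a depth plane fit. I did not press lid c because the rocking lid was already found.
- **Seating it:** I pressed lid a on its knob. It slid down at about 10 N and stopped firmly about 5 mm lower.
- **Last checks:**
  - Lid a's top is 99.1 mm above the table with 0.004 rad of tilt. The other three lids are at about 104 mm and 0.004 rad.
  - Knob positions are within about 1.5 mm of where they started.
  - The mug, bottle and knife look unmoved in the picture.
  - The gripper was about 17 cm clear above the lids at hand-in, at about 9.6 s of the 45 s allowed.
- **Disagreement:** Positions from the top and scene cameras differed by up to about 3–4 mm. No check failed.

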